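Stow the spare carbon and latch the lamp drawer

ROBOT

A 6-joint arm with a two-finger parallel gripper is mounted at the origin on the work surface. World frame = base frame: x ahead of the robot, y to its left, z up, the work surface at z = 0. Lengths are in m, angles in degrees, forces in N, time in s.
With the tool pointing down it reaches from about 0.375 to 0.975 m from the base axis. Payload 3.8 kg.
Tool frame: the origin (TCP) lies between the finger pads; the fingertips stand 8 mm ahead of it and the grasp point (between the pads) lies 11 mm behind it; y points along the fingers, x is the direction in which the jaws open and shut, and the axes are right-handed (so a half turn about y gives the same grasp; the last joint's range is limited). The gripper opens to 85 mm and grips with 20 to 120 N. Pads are 22 mm wide; open, the fingers measure 114 mm over their backs; the gripper's body (76 mm by 85 mm) begins 54 mm behind the grasp point. The pads swing forward as they close: fully open they stand 13 mm farther back than shut.
Start: joints at [-70.984, 15.12, 91.902, -0, 72.978, -2.114], TCP at [0.243, -0.63, 0.239] pointing down, gripper open.
Joint ranges: [-150.88, 150.88], [-54.13, 125.18], [17.81, 147.31], [-75.09, 255.09], [0, 152.58], [-146.25, 146.25]. Speed limits (degrees/s): [147.25, 147.25, 180, 180, 180, 180].

INTERFACE

Orientations are given as [roll, pitch, yaw] about the fixed x, y, z axes, in that order (R = Rz(yaw) Ry(pitch) Rx(roll)).
In Python, from rig import observe, optics, r gives the robot as it stands.
- The arm moves only by the tool apply_moves, never from a script. Its argument "motion" is a list of rows, each a list of 4 numbers: the shift along the world's x, y, z in cm, then the turn about the world's z in rad. A call has 1 to 20 rows; each row shifts and turns the commanded pose from where the row before left it; what a row does not reach is not made up. A row lasts 1/10 s, in which the tool goes at most 50 mm and 8.59 degrees, less where a joint would pass 70% of its speed; a pose out of reach is approached as far as the arm can. A call is refused whole if a number of a shift passes 5 or a number of a turn 0.15, either way. A call with a gripper value outside its range is refused whole. "claw" is the finger opening in cm, from 0 to 8.54, set as the call begins (left out, the last holds). The fingers move at their own pace and stop on an object; "grip_force" is the grip in N (left out, the last holds). Time passes only in rows, so rows that do not move let the fingers close. It gives the time, the measured TCP pose, the force and the opening at its end, in the units of the state.
- observe(): the state, without advancing time (a new reading comes with each control period).
- optics.grab_frame(name): name is "scene" or "top"; returns a dict with "img" (400x640x3 uint8, red, green, blue), "fov_y" (degrees; the focal length in pixels is half the picture's height over the tangent of half this angle, whatever the lens; pixels are square), "cx", "cy" (the principal point, pixels), "R" (3x3) and "t" (3): a world point X has camera coordinates R X + t. Camera axes: x right, y down, z forward; pixel columns grow to the right and rows downward; lengths in m; the calibration is good to about 2 mm. A picture is of the moment at which its call begins. There is no depth.
- r.job_done(): hands the job in, once; it reports no verdict.
The state is a dict: "time": time; "qpos": joint angles; "joint_vel": joint speeds; "effort": joint torques, N m; "eef_pos": TCP position; "tcp_rot": TCP orientation; "wrist_force": force on the tool from outside, world axes, zero at the start; "torque": the same for the moment, N m; "opening": finger opening in m.
Only numpy, scipy, OpenCV 4.12 (cv2) and the standard library are available. Lean on these libraries where they do the work, as an engineer would, in place of code of your own. Each camera call takes 0.05 s, during which the arm holds its last target.

TASK

Take the loose copper-tipped carbon rod from its wooden rest and lay it gently, without dropping it, in the middle of the two brass V saddles in the open lamp drawer. Then push the drawer in by its front, slowly and with no more than 20 N, until its push-push latch catches; let go and make sure that it stays in with the rod still in its saddles (if it springs out, press it again). Leave the arc holder, lens cap and brass knob where they stand.

Things in the scene. Friction and masses are not known exactly. Their poses are not given: they have to be found in the camera images.
- cabinet: Grey steel drawer unit fixed on the bench, 290 deep (x), 220 wide, 78 high. Origin: middle of the lower edge of its front face, on the bench; x points into the unit (the way to push), y along the front, z up. Its push-push latch can't be seen; it catches when the drawer is pushed to within 2 mm of its stop, then let go: it comes back 9 mm and stays. A second push to the stop unlatches it.
- drawer (a joint): How far out the drawer is, in m: 0 with its front plate on the unit's face, 0.12 fully out; starts 0.100-0.118. Drag about 1 N, more if fast. Over the last 45 mm a spring and the latch push back, 2 N rising to 8 N; then a rubber stop of 5 N per mm, lying anywhere from 0.003 to 0.029, different each time. Latched it rests at 0.012-0.038; not latched it springs out past 0.045. Press to 13-16 N; over 20 N does damage.
- drawer_front (a point): Centre of the outer face of the drawer's steel front plate (216 wide, 12 thick, from 7 to 73 mm above the bench; dark rubber push patch in the middle, flat brass cam lock near one end), 40 mm above the bench. Axes as the cabinet's: push along +x. It moves with the drawer.
- cradle (a point): Rod centre when it lies in the drawer's two brass V saddles: 42 mm above the bench, 24 above the drawer floor, 67 behind the front plate's outer face; moves with the drawer. Axes as the cabinet's; the rod lies along y. The 90-degree saddles are 50 mm to either side (y), 12 thick, 32 wide at the mouth, tops 6 mm above this point, free space between. Drawer walls reach 55 mm above the bench.
- rod: Carbon rod, black with a copper-clad end, 12 mm diameter, 160 long, 0.05 kg. Origin at its centre; its x axis runs along it, towards the copper end. It starts level on the rest with its centre 45 mm above the bench; either end may go either way in the drawer.
- rest: Rod rest fixed on the bench: wooden base 125 x 50 x 10 with two brass V saddles 50 mm to either side of the middle (along its x axis), 12 mm thick, tops 51 mm above the bench; the rod lies along its x axis and the space between the saddles is free. Origin under its middle, on the bench.
- arc_holder: Blackened iron arc-carbon holder with another rod clamped in it: round foot 90 diameter, 131 high, the clamped rod 160 long along its x axis at 118 mm height. Not to be touched. Origin under its foot's centre.
- lens_cap: Nickel lens cap, 72 diameter, 19 high, lying on the bench; origin under its centre. To be left alone.
- brass_knob: Brass knob, 48 diameter, 42 high, standing on the bench; origin under its centre. To be left alone.
Mind the look-alikes: they are no part of the job. Of the things like the rod, leave any that is red; of the rest the larger one is meant.

How it is judged:
By the outcome, as a careful person would: the job done as asked, in the order asked, and still so for the second after the job is handed in, with the robot touching nothing.
It also fails if it takes over 61 s, if anything falls off the work surface, if the arm or the gripper's body presses on something with over 40 N, if the wrist force passes 120 N, or if a joint passes its speed limit or range.

## Working session

There is one attempt and no reset: what is moved stays moved. The work goes in short steps, Python scripts to look and compute and a tool call to move; the robot and the scene stay as the last step left them, time stands still between calls to the robot, and variables do not carry over. Pictures are saved under pics/ and viewed, and the job is handed in when it is done.

Besides the shell and the picture viewer there is one more tool, called after "Call:" as a command line: name --pt "numbers of a row" for each row, then --argument value for the rest. apply_moves: Moves the arm, as the interface text tells. Its arguments: {"type":"object","properties":{"motion":{"type":"array","items":{"type":"array","items":{"type":"number"}}},"claw":{"type":"number"},"grip_force":{"type":"number"}},"required":["motion"]}

```bash
mkdir -p pics; ls; python3 - <<'E'
from rig import observe, optics, r
import cv2,numpy as np
print(observe())
for n in("scene","top"):
    f=optics.grab_frame(n); cv2.imwrite(f"pics/{n}0.png",f["img"][:,:,::-1]); np.savez(f"pics/{n}0.npz",**f)
    print(n,f["fov_y"],f["cx"],f["cy"],f["R"],f["t"],[k for k in f])
E
```

```text
pics
{'time': 0.0, 'qpos': array([-7.09837853e+01,  1.51692308e+01,  9.19800340e+01, -5.89949086e-04,
        7.29770912e+01, -2.11348834e+00]), 'joint_vel': array([-0.05142557, -0.01706217,  0.01274658,  0.00923921,  0.08575357,
        0.0167615 ]), 'effort': array([-2.42004055e-03, -5.15115559e+01, -3.67311859e+01, -9.56935855e-05,
        1.29425238e-02,  3.86911972e-05]), 'eef_pos': array([ 0.24309917, -0.6289541 ,  0.23797265]), 'tcp_rot': array([-89.99590345,   0.12629079, -68.87011907]), 'wrist_force': array([ 0.00501109, -0.14947165, -0.18126068]), 'torque': array([ 0.01813553, -0.00031366, -0.01475447]), 'opening': 0.08536699155838837}
scene 46.69587153886401 325.87176832254147 199.243767064599 [[-0.40107566  0.91603386 -0.00450457]
 [ 0.76539686  0.33241102 -0.55106311]
 [-0.5032951  -0.22446578 -0.83445141]] [ 0.15254605 -0.37040339  1.33937811] ['img', 'fov_y', 'cx', 'cy', 'R', 't']
top 50.96893922144641 322.15883158879444 200.70237296953022 [[-0.00342279 -0.99998373  0.00456353]
 [-0.98575809  0.00260673 -0.16814931]
 [ 0.16813468 -0.00507407 -0.98575097]] [0.05788597 0.51510711 0.96215557] ['img', 'fov_y', 'cx', 'cy', 'R', 't']
```

View pics/scene0.png

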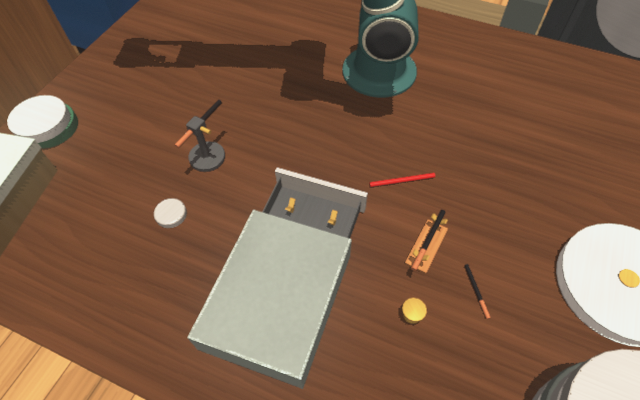

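View pics/top0.png

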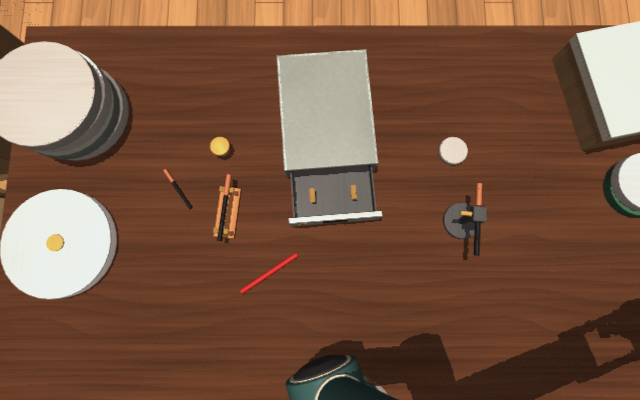

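The top view shows the rod on its wooden rest at about (227,208). The short look-alike is at (178,188) and the red one at (270,273). The drawer front is at about (336,218), with its saddles at (312,196) and (353,192). The holder, cap and knob are clear of these. Next I'll enlarge crops to measure.

```bash
python3 - <<'E'
import cv2
t=cv2.imread("pics/top0.png"); s=cv2.imread("pics/scene0.png")
cv2.imwrite("pics/t_a.png",cv2.resize(t[150:250,190:390],None,fx=4,fy=4,interpolation=cv2.INTER_CUBIC))
cv2.imwrite("pics/s_a.png",cv2.resize(s[160:290,260:460],None,fx=4,fy=4,interpolation=cv2.INTER_CUBIC))
E
```

```text
(no output)
```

View pics/t_a.png

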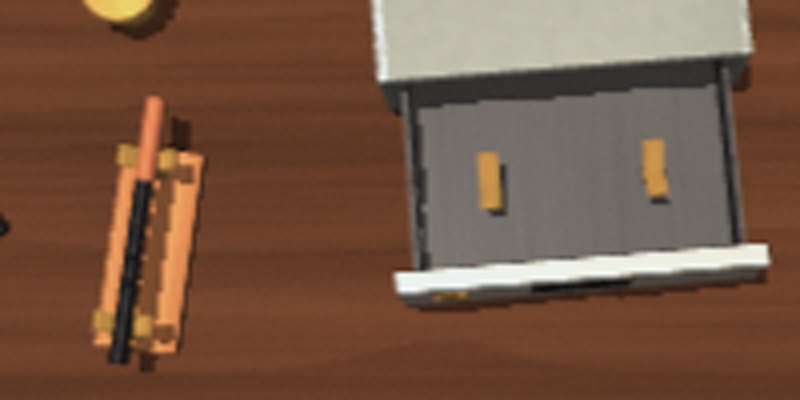

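View pics/s_a.png

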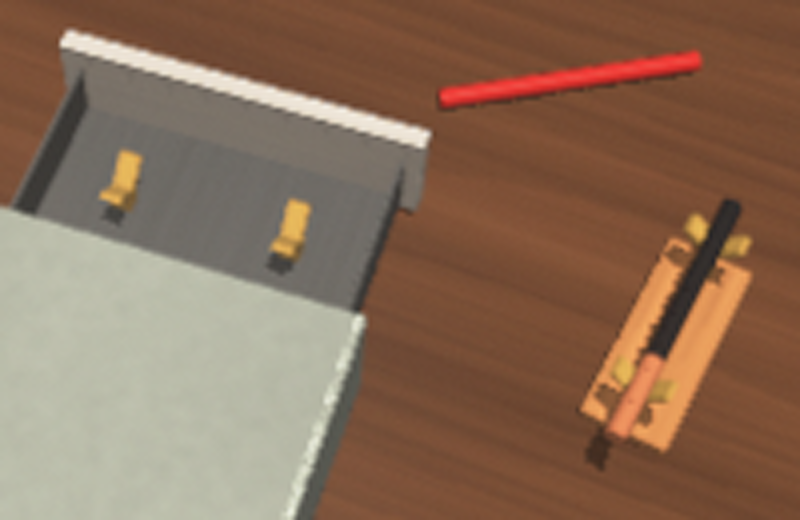

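```bash
cat > h.py <<'E'
import numpy as np
def load(n): return dict(np.load(f"pics/{n}.npz"))
def ray(f,u,v):
    fl=200/np.tan(np.radians(float(f["fov_y"]))/2)
    d=f["R"].T@np.array([(u-f["cx"])/fl,(v-f["cy"])/fl,1]); return -f["R"].T@f["t"],d
def onz(f,u,v,z):
    o,d=ray(f,u,v); return o+d*(z-o[2])/d[2]
def tri(f1,p1,f2,p2):
    o1,d1=ray(f1,*p1);o2,d2=ray(f2,*p2)
    s=np.linalg.lstsq(np.c_[d1,-d2],o2-o1,rcond=None)[0]
    a=o1+d1*s[0];b=o2+d2*s[1];return (a+b)/2,np.linalg.norm(a-b)
def proj(f,X):
    fl=200/np.tan(np.radians(float(f["fov_y"]))/2)
    c=f["R"]@np.array(X)+f["t"];return c[0]/c[2]*fl+f["cx"],c[1]/c[2]*fl+f["cy"]
E
python3 - <<'E'
from h import *
np.set_printoptions(precision=4,suppress=True)
T=load("top0");S=load("scene0")
ct=lambda u,v:(190+(u+.5)/4-.5,150+(v+.5)/4-.5)
cs=lambda u,v:(260+(u+.5)/4-.5,160+(v+.5)/4-.5)
P={}
for n,a,b,z in[("rodCu",(153,98),(619,434),.045),("rodBk",(119,362),(731,203),.045),("rodmid",(143,181),(655,355),.045),
  ("plateL_back",(395,273),(414,0),.073),("plateR_front",(769,264),(66,32),.073),("plateL_front",(398,293),(429,131),.073),
  ("sadL",(490,181),(293,228),.045),("sadR",(655,169),(124,179),.045),
  ("cabL",(382,81),(363,318),.078),("cabR",(750,54),(0,0),.078)]:
    A=onz(T,*ct(*a),z);B=onz(S,*cs(*b),z);C,e=tri(T,ct(*a),S,cs(*b)); P[n]=A
    print(n,A,B,C,round(e,4))
d=P["rodCu"]-P["rodBk"];print("rod len",np.linalg.norm(d),"dir",np.degrees(np.arctan2(d[1],d[0])))
d=P["plateL_front"]-P["plateR_front"];print("plate",np.linalg.norm(d),np.degrees(np.arctan2(d[1],d[0])))
d=P["cabL"]-P["cabR"];print("cab",np.linalg.norm(d),np.degrees(np.arctan2(d[1],d[0])))
d=P["sadL"]-P["sadR"];print("sad",np.linalg.norm(d),np.degrees(np.arctan2(d[1],d[0])))
E
```

```text
rodCu [0.5808 0.284  0.045 ] [0.5771 0.284  0.045 ] [0.5796 0.2835 0.0495] 0.0011
rodBk [0.4216 0.2985 0.045 ] [0.419  0.2982 0.045 ] [0.4213 0.2979 0.0482] 0.0005
rodmid [0.5298 0.2882 0.045 ] [0.5262 0.2875 0.045 ] [0.5289 0.2873 0.0496] 0.0004
plateL_back [0.4702 0.1346 0.073 ] [0.377  0.0926 0.073 ] [0.4578 0.1218 0.1812] 0.0097
plateR_front [ 0.4749 -0.0815  0.073 ] [ 0.4775 -0.0809  0.073 ] [ 0.4754 -0.0822  0.0698] 0.0003
plateL_front [0.4586 0.1328 0.073 ] [0.459  0.1331 0.073 ] [0.4587 0.1329 0.0725] 0.0002
sadL [0.5293 0.0803 0.045 ] [0.5303 0.0826 0.045 ] [0.5294 0.0813 0.0429] 0.0018
sadR [ 0.5363 -0.0187  0.045 ] [ 0.5385 -0.0165  0.045 ] [ 0.5367 -0.0183  0.0416] 0.0014
cabL [0.5829 0.143  0.078 ] [0.584  0.1443 0.078 ] [0.5832 0.1436 0.0761] 0.0009
cabR [ 0.5987 -0.073   0.078 ] [ 0.4752 -0.124   0.078 ] [ 0.5634 -0.0556  0.2143] 0.0037
rod len 0.15986272988291883 dir -5.208102343552411
plate 0.21488460582736055 94.33395375555854
cab 0.21655397460634535 94.18513725621153
sad 0.09933831203063281 94.08313857981406
```

Call:
apply_moves --pt "0.9 3 0 0.09" --pt "0.9 3 0 0.09" --pt "0.9 3 0 0.09" --pt "0.9 3 0 0.09" --pt "0.9 3 0 0.09" --pt "0.9 3 0 0.09" --pt "0.9 3 0 0.09" --pt "0.9 3 0 0.09" --pt "0.9 3 0 0.09" --pt "0.9 3 0 0.09" --pt "0.9 3 0 0.09" --pt "0.9 3 0 0.09" --pt "0.9 3 0 0.09" --pt "0.9 3 0 0.09" --pt "0.9 3 0 0.09" --pt "0.9 3 0 0.09" --pt "0.9 3 0 0.09" --pt "0.9 3 0 0.09" --pt "0.9 3 0 0.09" --pt "0.9 3 0 0.09" --claw 5

```text
time: 2.1
eef_pos: [0.4231, -0.0283, 0.239]
tcp_rot: [-90.0, 0.0, 34.5]
wrist_force: [0.4, -0.1, -0.2]
opening: 0.0498
```

Call:
apply_moves --pt "0.4 1.6 0 0.044" --pt "0.4 1.6 0 0.044" --pt "0.4 1.6 0 0.044" --pt "0.4 1.6 0 0.044" --pt "0.4 1.6 0 0.044" --pt "0.4 1.6 0 0.044" --pt "0.4 1.6 0 0.044" --pt "0.4 1.6 0 0.044" --pt "0.4 1.6 0 0.044" --pt "0.4 1.6 0 0.044" --pt "0.4 1.6 0 0.044" --pt "0.4 1.6 0 0.044" --pt "0.4 1.6 0 0.044" --pt "0.4 1.6 0 0.044" --pt "0.4 1.6 0 0.044" --pt "0.4 1.6 0 0.044" --pt "0.4 1.6 0 0.044" --pt "0.4 1.6 0 0.044" --pt "0.4 1.6 0 0.044" --pt "0 0 0 0"

```text
time: 4.1
eef_pos: [0.4998, 0.2765, 0.2392]
tcp_rot: [-90.0, -0.0, 82.4]
wrist_force: [0.3, -0.2, 0.0]
opening: 0.0498
```

Call:
apply_moves --pt "0 0.7 -2 0.021" --pt "0 0.75 -2 0.021" --pt "0 0 -3 0" --pt "0 0 -3 0" --pt "0 0 -2 0" --pt "0 0 -1.2 0" --pt "0 0 0 0"

```text
time: 4.8
eef_pos: [0.498, 0.2879, 0.1053]
tcp_rot: [-89.8, 0.1, 84.6]
wrist_force: [0.3, 0.3, 1.0]
opening: 0.0502
```

```bash
python3 - <<'E'
from rig import observe, optics, r
import cv2
for n,(a,b,c,d) in {"scene":(130,290,340,520),"top":(120,270,140,340)}.items():
    f=optics.grab_frame(n); cv2.imwrite(f"pics/{n}1.png",cv2.resize(f["img"][a:b,c:d,::-1],None,fx=3,fy=3,interpolation=cv2.INTER_CUBIC))
E
```

```text
(no output)
```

View pics/scene1.png

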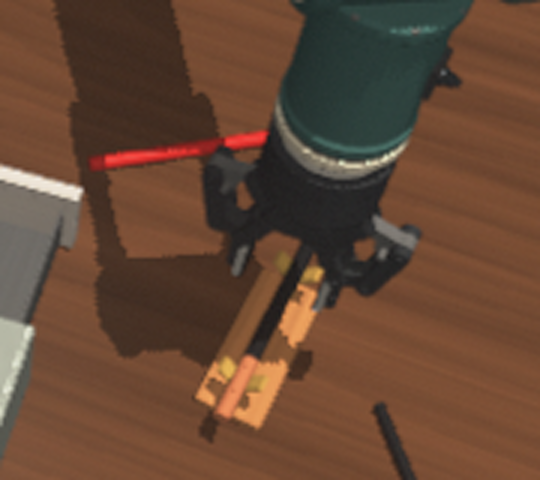

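View pics/top1.png

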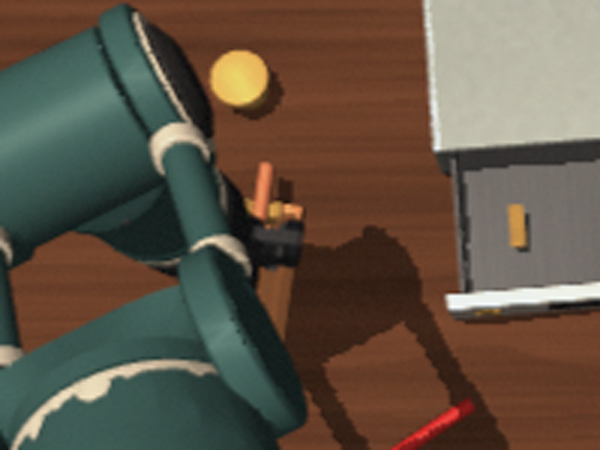

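The open fingers straddle the rod: in the scene crop they're at (240,255) and (325,290), with the rod at (280,300) between them. I'll go on down.

Call:
apply_moves --pt "0 0 0 0" --pt "0 0 -2 0" --pt "0 0 -2 0" --pt "0 0 -1.5 0" --pt "0 0 -1 0" --pt "0 0 -0.4 0" --pt "0 0 0 0" --pt "0 0 0 0"

```text
time: 5.7
eef_pos: [0.4999, 0.2892, 0.039]
tcp_rot: [-90.1, -0.0, 84.6]
wrist_force: [-0.4, -0.6, -0.2]
opening: 0.0498
```

Call:
apply_moves --pt "0 0.1 -0.2 0" --pt "0 0 0 0"

```text
time: 5.9
eef_pos: [0.4997, 0.2902, 0.0367]
tcp_rot: [-90.0, -0.0, 84.6]
wrist_force: [-0.4, -0.8, 0.2]
opening: 0.0499
```

Call:
apply_moves --pt "0 0 0 0" --pt "0 0 0 0" --pt "0 0 0 0" --pt "0 0 0 0" --pt "0 0 0 0" --pt "0 0 0 0" --pt "0 0 0 0" --pt "0 0 0 0" --pt "0 0 0 0" --pt "0 0 0 0" --claw 0 --grip_force 30

```text
time: 6.9
eef_pos: [0.4995, 0.2901, 0.0365]
tcp_rot: [-90.0, -0.0, 84.6]
wrist_force: [-0.3, 1.7, 2.9]
opening: 0.011
```

Call:
apply_moves --pt "0 0 0.5 0" --pt "0 0 1 0" --pt "0 0 2 0" --pt "0 0 2 0" --pt "0 0 2 0" --pt "0 0 2 0" --pt "0 0 2 0" --pt "0 0 2 0" --pt "0 0 1 0" --pt "0 0 0.5 0" --pt "0 0 0 0"

```text
time: 8.0
eef_pos: [0.4995, 0.2898, 0.1867]
tcp_rot: [-90.0, -0.0, 84.6]
wrist_force: [-0.9, 0.5, -0.2]
opening: 0.0107
```

Call:
apply_moves --pt "0.17 -1.3 0 -0.07" --pt "0.17 -1.3 0 -0.07" --pt "0.17 -1.3 0 -0.07" --pt "0.17 -1.3 0 -0.07" --pt "0.17 -1.3 0 -0.07" --pt "0.17 -1.3 0 -0.07" --pt "0.17 -1.3 0 -0.07" --pt "0.17 -1.3 0 -0.07" --pt "0.17 -1.3 0 -0.07" --pt "0.17 -1.3 0 -0.07" --pt "0.17 -1.3 0 -0.07" --pt "0.17 -1.3 0 -0.07" --pt "0.17 -1.3 0 -0.07" --pt "0.17 -1.3 0 -0.07" --pt "0.17 -1.3 0 -0.07" --pt "0.17 -1.3 0 -0.07" --pt "0.17 -1.3 0 -0.07" --pt "0.17 -1.3 0 -0.07" --pt "0.17 -1.3 0 -0.07" --pt "0.17 -1.3 0 -0.07"

```text
time: 10.0
eef_pos: [0.5323, 0.0293, 0.1846]
tcp_rot: [-90.0, 0.2, 4.2]
wrist_force: [0.7, 0.8, -1.3]
opening: 0.0106
```

Call:
apply_moves --pt "0 0 -2 0" --pt "0 0 -2 0" --pt "0 0 -1 0" --pt "0 0 0 0" --pt "0 0 0 0"

```text
time: 10.5
eef_pos: [0.5331, 0.03, 0.136]
tcp_rot: [-90.0, 0.1, 4.4]
wrist_force: [-0.1, -0.1, -1.9]
opening: 0.0106
```

```bash
python3 - <<'E'
from rig import observe, optics, r
import cv2,numpy as np
for n,(a,b,c,d) in {"scene":(110,270,230,430),"top":(120,270,240,440)}.items():
    f=optics.grab_frame(n);np.savez(f"pics/{n}2.npz",**f); cv2.imwrite(f"pics/{n}2.png",cv2.resize(f["img"][a:b,c:d,::-1],None,fx=3.5,fy=3.5,interpolation=cv2.INTER_CUBIC))
E
```

```text
(no output)
```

View pics/scene2.png

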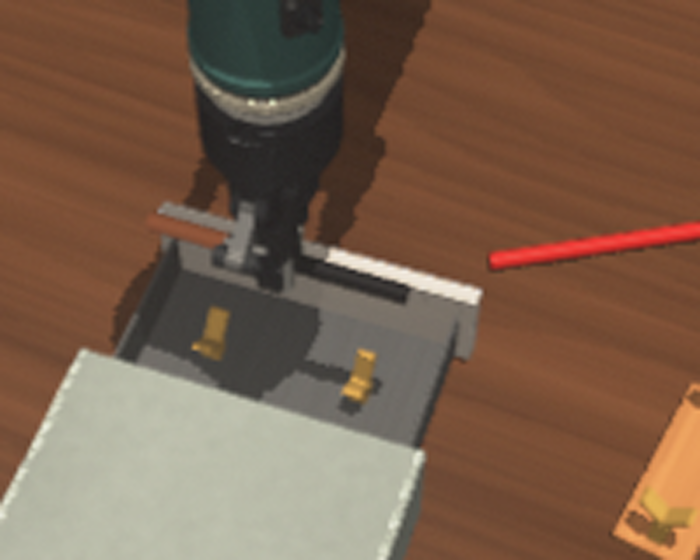

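View pics/top2.png

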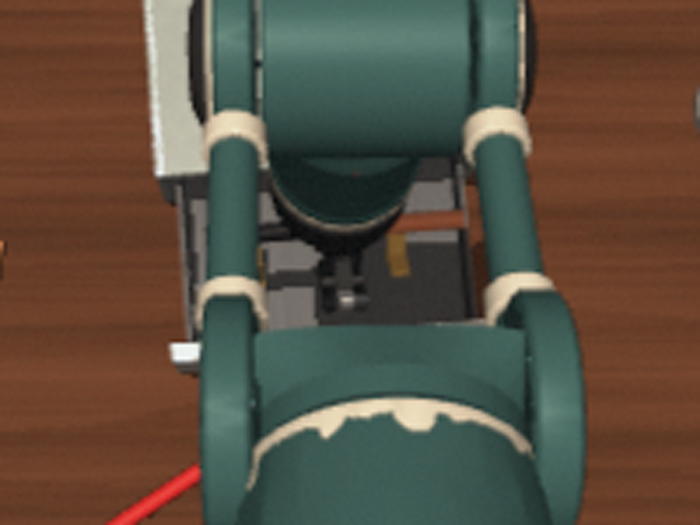

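The rod is held level across the drawer. In the scene crop its copper end is at (153,222) and its black end at (405,294). I'll check its position against the TCP.

```bash
python3 - <<'E'
from h import *
np.set_printoptions(precision=4,suppress=True)
S=load("scene2");T=load("top2")
c=lambda u,v:(230+(u+.5)/3.5-.5,110+(v+.5)/3.5-.5)
t=lambda u,v:(240+(u+.5)/3.5-.5,120+(v+.5)/3.5-.5)
for z in(.142,.145):
    A=onz(S,*c(153,222),z);B=onz(S,*c(405,294),z);print(A,B,(A+B)/2,np.linalg.norm(A-B),np.degrees(np.arctan2(*(B-A)[1::-1])))
print(tri(S,c(153,222),T,t(466,218)))
E
```

```text
[ 0.5368 -0.0498  0.142 ] [0.525  0.1069 0.142 ] [0.5309 0.0285 0.142 ] 0.15711743064239916 94.3014367364825
[ 0.5387 -0.0485  0.145 ] [0.5269 0.1076 0.145 ] [0.5328 0.0295 0.145 ] 0.15650704261625312 94.30143673648247
(array([ 0.5384, -0.0512,  0.1438]), np.float64(0.004342103988988563))
```

Call:
apply_moves --pt "0 0.1 -1.5 0" --pt "0 0 -2 0" --pt "0 0 -2 0" --pt "0 0 -1.5 0" --pt "0 0 -1 0" --pt "0 0 -0.8 0" --pt "0 0 -0.5 0" --pt "0 0 -0.4 0" --pt "0 0 0 0" --pt "0 0 0 0"

```text
time: 11.6
eef_pos: [0.5338, 0.0309, 0.0397]
tcp_rot: [-90.0, -0.0, 4.4]
wrist_force: [0.9, -0.2, -0.8]
opening: 0.0111
```

Call:
apply_moves --pt "0 0 -0.2 0" --pt "0 0 -0.1 0" --pt "0 0 -0.1 0" --pt "0 0 0 0" --pt "0 0 0 0"

```text
time: 12.1
eef_pos: [0.5333, 0.0309, 0.0353]
tcp_rot: [-90.0, -0.0, 4.4]
wrist_force: [0.1, -0.9, -0.4]
opening: 0.0104
```

Call:
apply_moves --pt "0 0 -0.1 0" --pt "0 0 0 0" --pt "0 0 0 0"

```text
time: 12.4
eef_pos: [0.5337, 0.0309, 0.0345]
tcp_rot: [-90.0, -0.0, 4.4]
wrist_force: [0.7, 0.6, 0.0]
opening: 0.0108
```

Call:
apply_moves --pt "0 0 -0.1 0" --pt "0 0 0 0" --pt "0 0 0 0"

```text
time: 12.7
eef_pos: [0.534, 0.0309, 0.0338]
tcp_rot: [-90.0, -0.1, 4.4]
wrist_force: [1.5, -0.5, 2.6]
opening: 0.011
```

Call:
apply_moves --pt "0 0 -0.05 0" --pt "0 0 0 0" --pt "0 0 0 0"

```text
time: 13.0
eef_pos: [0.5341, 0.0309, 0.0335]
tcp_rot: [-90.0, -0.1, 4.4]
wrist_force: [0.4, 0.0, 4.9]
opening: 0.0109
```

Call:
apply_moves --pt "0 0 0 0" --pt "0 0 0 0" --pt "0 0 0 0" --pt "0 0 0 0" --pt "0 0 0 0" --pt "0 0 0 0" --claw 2.8

```text
time: 13.6
eef_pos: [0.5332, 0.0309, 0.0326]
tcp_rot: [-90.0, 0.0, 4.4]
wrist_force: [0.3, 0.2, -0.2]
opening: 0.0281
```

Call:
apply_moves --pt "0 0 0.5 0" --pt "0 0 1 0" --pt "0 0 1.5 0" --pt "0 0 2 0" --pt "0 0 2 0" --pt "0 0 3 0" --pt "0 0 3 0" --pt "0 0 0 0"

```text
time: 14.4
eef_pos: [0.5375, 0.0309, 0.1698]
tcp_rot: [-90.0, -0.7, 4.4]
wrist_force: [1.4, 0.1, -0.2]
opening: 0.028
```

```bash
python3 - <<'E'
from rig import observe, optics, r
import cv2,numpy as np
for n,(a,b,c,d) in {"scene":(130,270,230,430)}.items():
    f=optics.grab_frame(n);np.savez(f"pics/{n}3.npz",**f); cv2.imwrite(f"pics/{n}3.png",cv2.resize(f["img"][a:b,c:d,::-1],None,fx=4,fy=4,interpolation=cv2.INTER_CUBIC))
E
```

```text
(no output)
```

View pics/scene3.png

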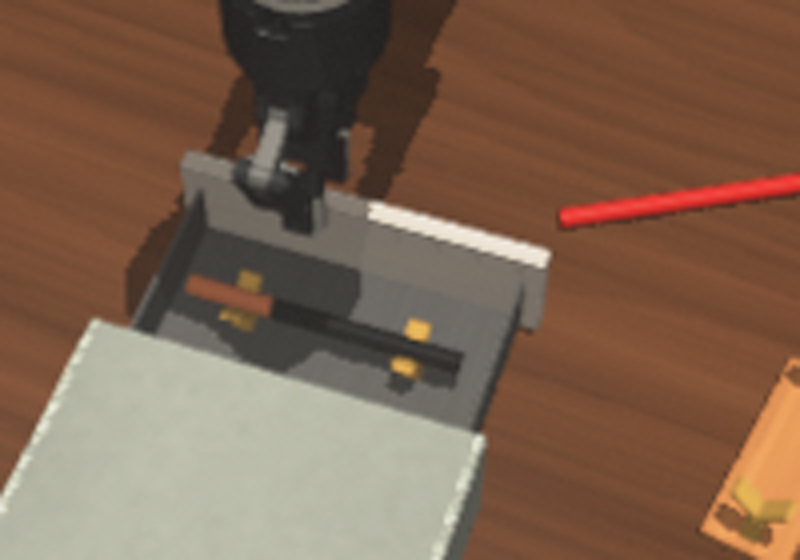

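The rod lies in both brass V saddles with even overhang: copper end at (190,285), black end at (460,362), saddles at (245,300) and (410,348). Now I'll shut the fingers, turn them and bring them in front of the plate.

Call:
apply_moves --pt "-0.9 -0.07 0 0.131" --pt "-0.9 -0.07 0 0.131" --pt "-0.9 -0.07 0 0.131" --pt "-0.9 -0.07 0 0.131" --pt "-0.9 -0.07 0 0.131" --pt "-0.9 -0.07 0 0.131" --pt "-0.9 -0.07 0 0.131" --pt "-0.9 -0.07 0 0.131" --pt "-0.9 -0.07 0 0.131" --pt "-0.9 -0.07 0 0.131" --pt "-0.9 -0.07 0 0.131" --pt "-1.2 -0.08 0 0.131" --pt "0 0 0 0" --pt "0 0 0 0" --claw 0

```text
time: 15.85
eef_pos: [0.4221, 0.0224, 0.1626]
tcp_rot: [-90.0, -0.0, 94.2]
wrist_force: [0.8, -1.4, 0.1]
opening: -0.0001
```

Call:
apply_moves --pt "0 0 -2 0" --pt "0 0 -2 0" --pt "0 0 -2 0" --pt "0 0 -2 0" --pt "0 0 -2 0" --pt "0 0 -1.5 0" --pt "0 0 -0.9 0" --pt "0 0 0 0" --pt "0 0 0 0"

```text
time: 16.75
eef_pos: [0.4229, 0.0224, 0.0391]
tcp_rot: [-90.0, 0.0, 94.4]
wrist_force: [-0.1, 0.3, 0.5]
opening: -0.0
```

Call:
apply_moves --pt "0.4 0.03 0 0" --pt "0.4 0.03 0 0" --pt "0.4 0.03 0 0" --pt "0.4 0.03 0 0" --pt "0.4 0.03 0 0" --pt "0.3 0.02 0 0" --pt "0.3 0.02 0 0" --pt "0.2 0.01 0 0" --pt "0.2 0.01 0 0" --pt "0.2 0.02 0 0"

```text
time: 17.75
eef_pos: [0.4543, 0.0247, 0.0387]
tcp_rot: [-90.0, 0.0, 94.4]
wrist_force: [-1.4, -0.0, 0.2]
opening: -0.0001
```

Call:
apply_moves --pt "0.2 0.015 0 0" --pt "0.2 0.015 0 0" --pt "0.3 0.022 0 0" --pt "0.3 0.022 0 0" --pt "0.3 0.022 0 0" --pt "0.3 0.022 0 0" --pt "0.3 0.022 0 0" --pt "0.3 0.022 0 0" --pt "0.3 0.022 0 0" --pt "0.3 0.022 0 0" --pt "0.3 0.022 0 0" --pt "0.3 0.022 0 0" --pt "0.3 0.022 0 0" --pt "0.3 0.022 0 0" --pt "0.3 0.022 0 0" --pt "0.3 0.022 0 0" --pt "0.3 0.022 0 0" --pt "0.3 0.022 0 0" --pt "0.2 0.015 0 0" --pt "0.2 0.015 0 0"

```text
time: 19.75
eef_pos: [0.5106, 0.0288, 0.0388]
tcp_rot: [-90.0, 0.0, 94.4]
wrist_force: [-1.0, -0.3, -0.0]
opening: -0.0005
```

```bash
python3 - <<'E'
from rig import observe, optics, r
import cv2,numpy as np
print(observe()["wrist_force"],observe()["eef_pos"])
for n,(a,b,c,d) in {"scene":(130,290,230,430)}.items():
    f=optics.grab_frame(n); cv2.imwrite(f"pics/{n}4.png",cv2.resize(f["img"][a:b,c:d,::-1],None,fx=3.5,fy=3.5,interpolation=cv2.INTER_CUBIC))
E
```

```text
[-1.04368847 -0.32392999 -0.01030485] [0.51059831 0.02878572 0.03882464]
```

View pics/scene4.png

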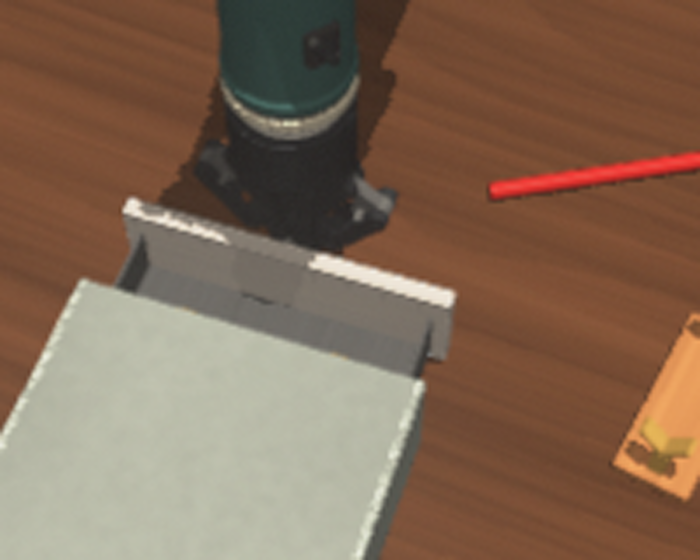

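The drawer follows, now about 56 mm out. From here I go in small steps and read the force at each one.

Call:
apply_moves --pt "0.2 0.015 0 0" --pt "0.2 0.015 0 0" --pt "0.2 0.015 0 0" --pt "0.2 0.015 0 0" --pt "0.2 0.015 0 0" --pt "0.1 0.007 0 0" --pt "0.1 0.007 0 0" --pt "0.1 0.007 0 0" --pt "0.1 0.007 0 0" --pt "0.1 0.007 0 0"

```text
time: 20.8
eef_pos: [0.5251, 0.0299, 0.0386]
tcp_rot: [-90.0, -0.0, 94.4]
wrist_force: [-3.7, -0.1, 0.9]
opening: 0.0002
```

Call:
apply_moves --pt "0.1 0.007 0 0" --pt "0.1 0.007 0 0" --pt "0.1 0.007 0 0" --pt "0.1 0.007 0 0" --pt "0 0 0 0"

```text
time: 21.3
eef_pos: [0.5294, 0.0302, 0.0387]
tcp_rot: [-90.0, -0.0, 94.4]
wrist_force: [-3.3, -0.5, 0.4]
opening: -0.0
```

Call:
apply_moves --pt "0.1 0.007 0 0" --pt "0.1 0.007 0 0" --pt "0 0 0 0"

```text
time: 21.6
eef_pos: [0.5314, 0.0304, 0.0387]
tcp_rot: [-90.0, -0.0, 94.4]
wrist_force: [-3.5, 0.3, -0.5]
opening: -0.0003
```

Call:
apply_moves --pt "0.1 0.007 0 0" --pt "0.1 0.007 0 0" --pt "0 0 0 0"

```text
time: 21.9
eef_pos: [0.5334, 0.0305, 0.0387]
tcp_rot: [-90.0, -0.0, 94.4]
wrist_force: [-4.1, 1.0, 0.2]
opening: -0.0001
```

Call:
apply_moves --pt "0.1 0.007 0 0" --pt "0.1 0.007 0 0" --pt "0 0 0 0"

```text
time: 22.2
eef_pos: [0.5354, 0.0306, 0.0387]
tcp_rot: [-90.0, -0.0, 94.4]
wrist_force: [-5.4, 0.7, 0.3]
opening: -0.0
```

Call:
apply_moves --pt "0.1 0.007 0 0" --pt "0.1 0.007 0 0" --pt "0 0 0 0"

```text
time: 22.5
eef_pos: [0.5374, 0.0308, 0.0387]
tcp_rot: [-90.0, -0.0, 94.4]
wrist_force: [-4.4, 0.2, 0.6]
opening: 0.0002
```

Call:
apply_moves --pt "0.1 0.007 0 0" --pt "0 0 0 0"

```text
time: 22.7
eef_pos: [0.5383, 0.0308, 0.0387]
tcp_rot: [-90.0, -0.0, 94.4]
wrist_force: [-4.3, 0.6, 0.2]
opening: 0.0001
```

Call:
apply_moves --pt "0.1 0.007 0 0" --pt "0 0 0 0"

```text
time: 22.9
eef_pos: [0.5392, 0.0309, 0.0387]
tcp_rot: [-90.0, -0.0, 94.4]
wrist_force: [-4.4, 0.3, 0.3]
opening: 0.0
```

Still only on the spring, at about 5 N.

Call:
apply_moves --pt "0.1 0.007 0 0" --pt "0.1 0.007 0 0" --pt "0 0 0 0"

```text
time: 23.2
eef_pos: [0.5411, 0.0311, 0.0387]
tcp_rot: [-90.0, -0.0, 94.4]
wrist_force: [-5.6, 0.6, -0.6]
opening: 0.0
```

Call:
apply_moves --pt "0.1 0.007 0 0" --pt "0 0 0 0"

```text
time: 23.4
eef_pos: [0.542, 0.0311, 0.0387]
tcp_rot: [-90.0, -0.0, 94.4]
wrist_force: [-4.8, 0.7, 0.6]
opening: -0.0001
```

Call:
apply_moves --pt "0.1 0.007 0 0" --pt "0 0 0 0"

```text
time: 23.6
eef_pos: [0.543, 0.0312, 0.0386]
tcp_rot: [-90.0, -0.0, 94.4]
wrist_force: [-5.1, -0.1, 0.9]
opening: -0.0
```

Call:
apply_moves --pt "0.1 0.007 0 0" --pt "0 0 0 0"

```text
time: 23.8
eef_pos: [0.5439, 0.0313, 0.0386]
tcp_rot: [-89.9, -0.0, 94.4]
wrist_force: [-6.6, 0.4, 0.0]
opening: -0.0002
```

Call:
apply_moves --pt "0.1 0.007 0 0" --pt "0 0 0 0"

```text
time: 24.0
eef_pos: [0.5448, 0.0313, 0.0386]
tcp_rot: [-89.9, -0.0, 94.4]
wrist_force: [-5.5, 0.7, 0.6]
opening: 0.0002
```

Call:
apply_moves --pt "0.1 0.007 0 0" --pt "0 0 0 0"

```text
time: 24.2
eef_pos: [0.5458, 0.0314, 0.0386]
tcp_rot: [-89.9, -0.0, 94.4]
wrist_force: [-6.0, 0.4, 0.1]
opening: -0.0001
```

Call:
apply_moves --pt "0.1 0.007 0 0" --pt "0 0 0 0"

```text
time: 24.4
eef_pos: [0.5467, 0.0315, 0.0386]
tcp_rot: [-89.9, -0.0, 94.4]
wrist_force: [-6.0, 0.7, 1.4]
opening: 0.0001
```

Call:
apply_moves --pt "0.1 0.007 0 0" --pt "0 0 0 0"

```text
time: 24.6
eef_pos: [0.5476, 0.0315, 0.0386]
tcp_rot: [-89.9, -0.0, 94.4]
wrist_force: [-6.7, 0.6, 0.2]
opening: -0.0
```

Call:
apply_moves --pt "0.1 0.007 0 0" --pt "0 0 0 0"

```text
time: 24.8
eef_pos: [0.5486, 0.0316, 0.0386]
tcp_rot: [-89.9, -0.0, 94.4]
wrist_force: [-5.9, -0.2, 0.3]
opening: 0.0002
```

Call:
apply_moves --pt "0.1 0.007 0 0" --pt "0 0 0 0"

```text
time: 25.0
eef_pos: [0.5495, 0.0317, 0.0386]
tcp_rot: [-89.9, -0.0, 94.4]
wrist_force: [-6.8, -0.3, 0.7]
opening: 0.0002
```

Call:
apply_moves --pt "0.1 0.007 0 0" --pt "0 0 0 0"

```text
time: 25.2
eef_pos: [0.5504, 0.0318, 0.0385]
tcp_rot: [-89.9, -0.0, 94.4]
wrist_force: [-6.3, 0.8, 0.4]
opening: -0.0001
```

Call:
apply_moves --pt "0.1 0.007 0 0" --pt "0 0 0 0"

```text
time: 25.4
eef_pos: [0.5513, 0.0318, 0.0385]
tcp_rot: [-89.9, -0.0, 94.4]
wrist_force: [-6.7, -0.2, 2.1]
opening: -0.0001
```

Call:
apply_moves --pt "0.1 0.007 0 0" --pt "0 0 0 0"

```text
time: 25.6
eef_pos: [0.5523, 0.0319, 0.0385]
tcp_rot: [-89.9, -0.0, 94.4]
wrist_force: [-7.1, 0.5, 2.4]
opening: -0.0002
```

Call:
apply_moves --pt "0.1 0.007 0 0" --pt "0 0 0 0"

```text
time: 25.8
eef_pos: [0.5532, 0.032, 0.0385]
tcp_rot: [-89.9, -0.0, 94.4]
wrist_force: [-7.4, 1.0, 1.6]
opening: 0.0
```

Call:
apply_moves --pt "0.1 0.007 0 0" --pt "0 0 0 0"

```text
time: 26.0
eef_pos: [0.5542, 0.0321, 0.0385]
tcp_rot: [-89.9, -0.0, 94.4]
wrist_force: [-7.9, 0.8, 1.3]
opening: -0.0001
```

Call:
apply_moves --pt "0.1 0.007 0 0" --pt "0 0 0 0"

```text
time: 26.2
eef_pos: [0.5551, 0.0321, 0.0385]
tcp_rot: [-89.9, -0.0, 94.4]
wrist_force: [-6.8, 0.5, 1.4]
opening: -0.0001
```

Call:
apply_moves --pt "0.1 0.007 0 0" --pt "0 0 0 0"

```text
time: 26.4
eef_pos: [0.556, 0.0322, 0.0385]
tcp_rot: [-89.8, -0.0, 94.4]
wrist_force: [-8.0, -0.1, 2.4]
opening: 0.0
```

Call:
apply_moves --pt "0.1 0.007 0 0" --pt "0 0 0 0"

```text
time: 26.6
eef_pos: [0.5568, 0.0323, 0.0385]
tcp_rot: [-89.8, -0.0, 94.4]
wrist_force: [-7.5, 0.1, 2.8]
opening: -0.0003
```

Call:
apply_moves --pt "0.1 0.007 0 0" --pt "0 0 0 0"

```text
time: 26.8
eef_pos: [0.5583, 0.0324, 0.0385]
tcp_rot: [-89.9, -0.0, 94.4]
wrist_force: [-7.2, 0.4, 1.7]
opening: -0.0004
```

Call:
apply_moves --pt "0.1 0.007 0 0" --pt "0 0 0 0"

```text
time: 27.0
eef_pos: [0.5597, 0.0324, 0.0386]
tcp_rot: [-89.9, -0.0, 94.4]
wrist_force: [-5.9, 1.7, -0.1]
opening: 0.0004
```

Call:
apply_moves --pt "0.1 0.007 0 0" --pt "0 0 0 0"

```text
time: 27.2
eef_pos: [0.5609, 0.0325, 0.0386]
tcp_rot: [-89.9, -0.0, 94.4]
wrist_force: [-5.4, 0.1, -0.2]
opening: -0.0001
```

Call:
apply_moves --pt "0.1 0.007 0 0" --pt "0 0 0 0"

```text
time: 27.4
eef_pos: [0.5616, 0.0326, 0.0386]
tcp_rot: [-89.9, -0.0, 94.4]
wrist_force: [-6.5, -0.4, 0.8]
opening: -0.0004
```

Call:
apply_moves --pt "0.05 0.004 0 0" --pt "0 0 0 0"

```text
time: 27.6
eef_pos: [0.562, 0.0326, 0.0386]
tcp_rot: [-89.9, -0.0, 94.4]
wrist_force: [-5.3, -0.2, 0.9]
opening: -0.0002
```

```bash
cat > look.py <<'E'
import sys
from rig import observe, optics
import cv2,numpy as np
k=sys.argv[1]
print(observe()["wrist_force"],observe()["eef_pos"])
out=[]
for n,(a,b,c,d) in {"scene":(150,290,230,420),"top":(130,270,240,430)}.items():
    f=optics.grab_frame(n);np.savez(f"pics/{n}{k}.npz",**f); out.append(cv2.resize(f["img"][a:b,c:d,::-1],None,fx=4,fy=4,interpolation=cv2.INTER_CUBIC)[:, :])
    cv2.imwrite(f"pics/{n}{k}.png",out[-1])
E
python3 look.py 5
```

```text
[-5.32839805 -0.22094769  0.9219785 ] [0.56200838 0.03261916 0.03857251]
```

View pics/scene5.png

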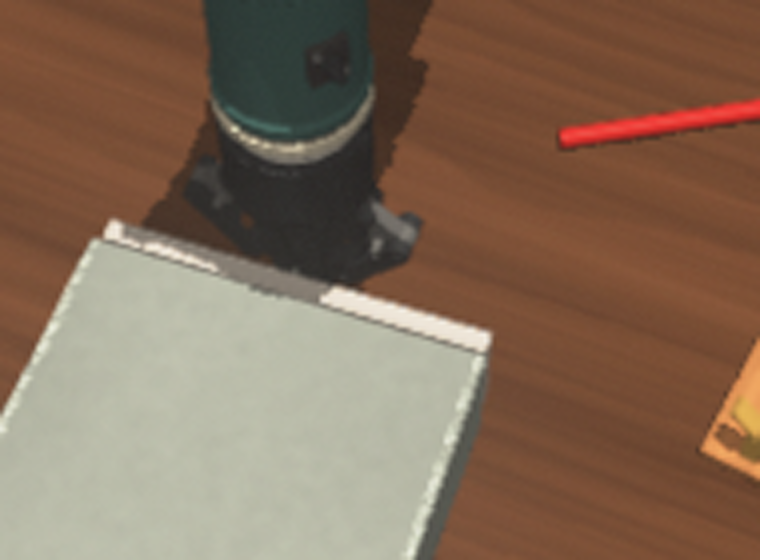

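The plate has followed and is nearly on the cabinet face: its right end is at (488,345) against the cabinet corner at (485,352). The stop must be close, so I continue in small steps.

Call:
apply_moves --pt "0.05 0.004 0 0" --pt "0 0 0 0"

```text
time: 27.9
eef_pos: [0.5625, 0.0327, 0.0386]
tcp_rot: [-89.9, -0.0, 94.4]
wrist_force: [-7.0, 0.4, 0.7]
opening: -0.0001
```

Call:
apply_moves --pt "0.05 0.004 0 0" --pt "0 0 0 0"

```text
time: 28.1
eef_pos: [0.563, 0.0327, 0.0386]
tcp_rot: [-89.9, -0.0, 94.4]
wrist_force: [-6.1, 0.1, 1.6]
opening: -0.0002
```

Call:
apply_moves --pt "0.05 0.004 0 0" --pt "0 0 0 0"

```text
time: 28.3
eef_pos: [0.5634, 0.0327, 0.0385]
tcp_rot: [-89.9, -0.0, 94.4]
wrist_force: [-6.0, 0.2, 1.7]
opening: 0.0
```

Call:
apply_moves --pt "0.1 0.007 0 0" --pt "0 0 0 0"

```text
time: 28.5
eef_pos: [0.5642, 0.0328, 0.0385]
tcp_rot: [-89.9, -0.0, 94.4]
wrist_force: [-7.8, 0.0, 2.2]
opening: -0.0
```

Call:
apply_moves --pt "0.1 0.007 0 0" --pt "0 0 0 0"

```text
time: 28.7
eef_pos: [0.5646, 0.0328, 0.0385]
tcp_rot: [-89.8, -0.0, 94.4]
wrist_force: [-9.4, -0.1, 2.8]
opening: -0.0
```

Call:
apply_moves --pt "0.1 0.007 0 0" --pt "0 0 0 0"

```text
time: 28.9
eef_pos: [0.565, 0.0329, 0.0384]
tcp_rot: [-89.7, -0.0, 94.4]
wrist_force: [-10.9, 0.2, 5.0]
opening: 0.0002
```

Call:
apply_moves --pt "0.1 0.007 0 0" --pt "0 0 0 0"

```text
time: 29.1
eef_pos: [0.5654, 0.0329, 0.0383]
tcp_rot: [-89.6, -0.0, 94.4]
wrist_force: [-12.2, -1.0, 5.8]
opening: -0.0001
```

Call:
apply_moves --pt "0.1 0.007 0 0" --pt "0 0 0 0"

```text
time: 29.3
eef_pos: [0.5655, 0.0328, 0.0379]
tcp_rot: [-89.5, -0.0, 94.4]
wrist_force: [-13.1, -0.9, 5.9]
opening: 0.0002
```

Call:
apply_moves --pt "0.1 0.007 0 0" --pt "0 0 0 0" --pt "0 0 0 0"

```text
time: 29.6
eef_pos: [0.5651, 0.0331, 0.0368]
tcp_rot: [-89.4, -0.0, 94.4]
wrist_force: [-13.6, 1.7, 2.1]
opening: 0.0001
```

Call:
apply_moves --pt "-0.15 -0.011 0 0" --pt "-0.15 -0.011 0 0" --pt "-0.15 -0.011 0 0" --pt "-0.15 -0.011 0 0" --pt "-0.15 -0.011 0 0" --pt "-0.15 -0.011 0 0" --pt "-0.15 -0.011 0 0" --pt "-0.15 -0.011 0 0" --pt "-0.15 -0.011 0 0" --pt "-0.15 -0.011 0 0" --pt "0 0 0 0"

```text
time: 30.7
eef_pos: [0.5556, 0.032, 0.0393]
tcp_rot: [-90.0, 0.0, 94.4]
wrist_force: [-5.0, -0.4, 0.8]
opening: -0.0002
```

Call:
apply_moves --pt "-0.2 -0.015 0 0" --pt "-0.2 -0.015 0 0" --pt "-0.2 -0.015 0 0" --pt "-0.2 -0.015 0 0" --pt "0 0 0 0"

```text
time: 31.2
eef_pos: [0.5475, 0.0314, 0.039]
tcp_rot: [-90.0, 0.0, 94.4]
wrist_force: [0.2, 0.2, -0.3]
opening: -0.0003
```

```bash
python3 look.py 6
```

```text
[ 0.16040846  0.21169473 -0.2990268 ] [0.54751708 0.03137739 0.03901203]
```

View pics/scene6.png

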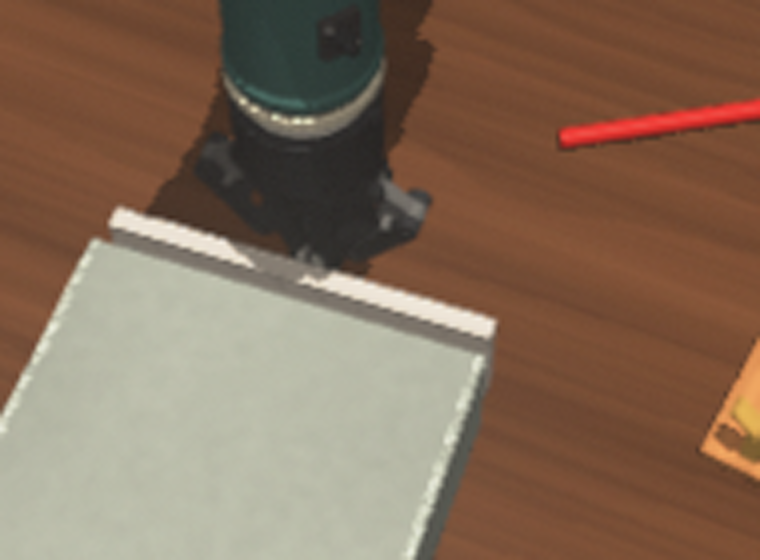

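Contact is lost, so the wrist force is 0, and the drawer stands about 12 mm out; it looks latched. I'll back off and recheck.

Call:
apply_moves --pt "-1 -0.073 0 0" --pt "-1.5 -0.11 0 0" --pt "-2 -0.15 0 0" --pt "-2 -0.15 0 0" --pt "-2 -0.15 0 0" --pt "-1 -0.07 2 0" --pt "0 0 3 0" --pt "0 0 4 0" --pt "0 0 4 0" --pt "0 0 3 0" --pt "0 -2 0 0" --pt "0 -4 0 0" --pt "0 -4 0 0" --pt "0 -4 0 0" --pt "0 -4 0 0" --pt "0 -4 0 0" --pt "0 -2 0 0" --pt "0 0 0 0"

```text
time: 33.1
eef_pos: [0.4516, -0.2178, 0.1986]
tcp_rot: [-90.0, 0.0, 94.2]
wrist_force: [0.4, 0.7, -0.9]
opening: 0.0
```

```bash
python3 look.py 7; python3 - <<'E'
from h import *
import cv2
f=load("top7");cv2.imwrite("pics/top7full.png",f["img"][:,:,::-1])
E
```

```text
[ 0.42048249  0.72364412 -0.89691109] [ 0.45160731 -0.21784159  0.19856331]
```

View pics/scene7.png

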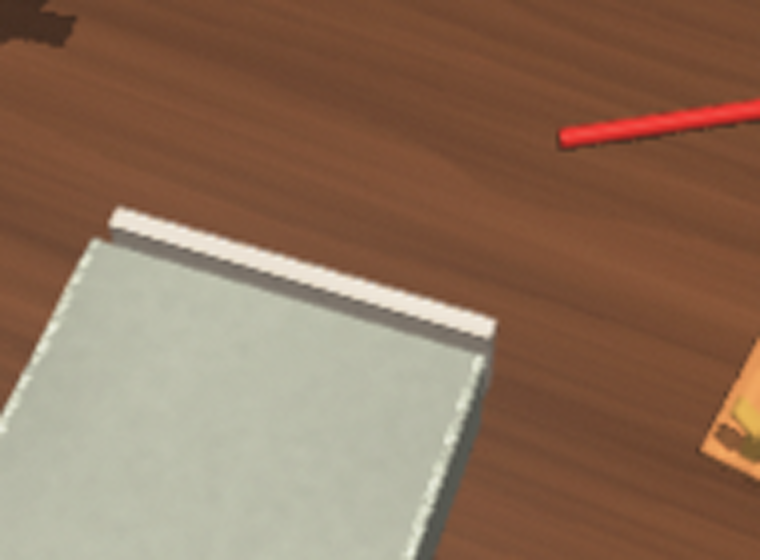

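View pics/top7.png

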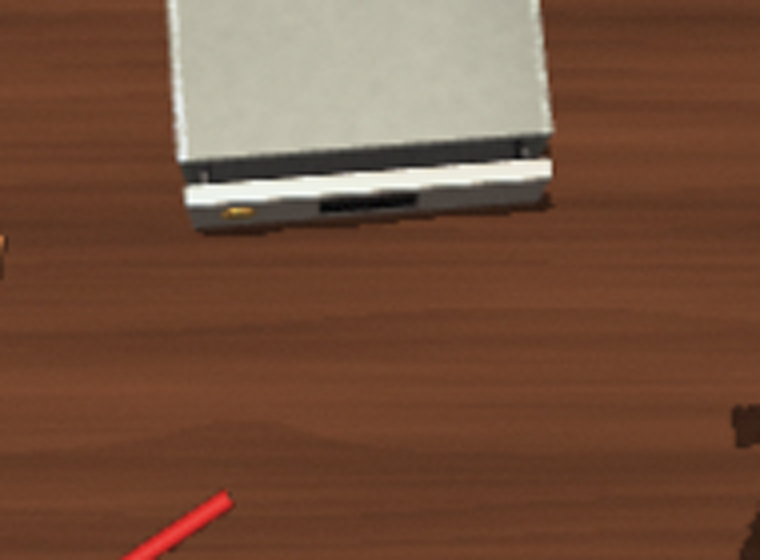

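View pics/top7full.png

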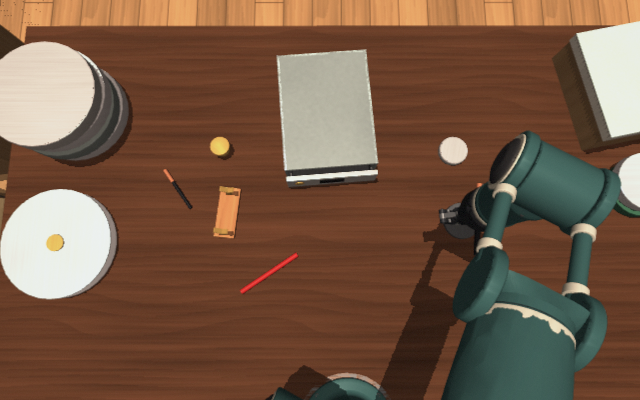

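The drawer stays latched with the arm clear. The plate's front edge runs from (187,205) to (550,178) in the top crop, and the other objects haven't moved. I'll move the hand away from the arc holder, measure the gap and recheck.

Call:
apply_moves --pt "0 1 1 0" --pt "0 3 2 0" --pt "0 3 2 0" --pt "0 1 1 0" --pt "0 0 0 0" --pt "0 0 0 0" --pt "0 0 0 0" --pt "0 0 0 0" --pt "0 0 0 0" --pt "0 0 0 0"

```text
time: 34.2
eef_pos: [0.452, -0.1361, 0.2582]
tcp_rot: [-89.9, -0.0, 94.4]
wrist_force: [-0.5, -0.8, -0.5]
opening: 0.0003
```

```bash
python3 look.py 8; python3 - <<'E'
from h import *
import cv2
S=load("scene8");a=load("scene7")
print("diff near drawer",np.abs(S["img"][190:290,230:360].astype(int)-a["img"][190:290,230:360]).mean())
T=load("top8")
t=lambda u,v:(240+(u+.5)/4-.5,130+(v+.5)/4-.5)
L=onz(T,*t(187,205),.073);R=onz(T,*t(551,178),.073);cl=onz(T,*t(182,161),.078);cr=onz(T,*t(551,133),.078)
x=np.array([np.cos(np.radians(4.25)),np.sin(np.radians(4.25)),0])
print(L,R,"joint",((cl+cr)/2-(L+R)/2)@x-.012)
cv2.imwrite("pics/s8full.png",S["img"][:,:,::-1])
E
```

```text
[-0.54810256 -0.76020415 -0.45699563] [ 0.45203923 -0.13610615  0.25817497]
diff near drawer 0.587076923076923
[0.55759961 0.14016377 0.073     ] [ 0.57331935 -0.07362099  0.073     ] joint 0.01362885360980343
```

View pics/s8full.png

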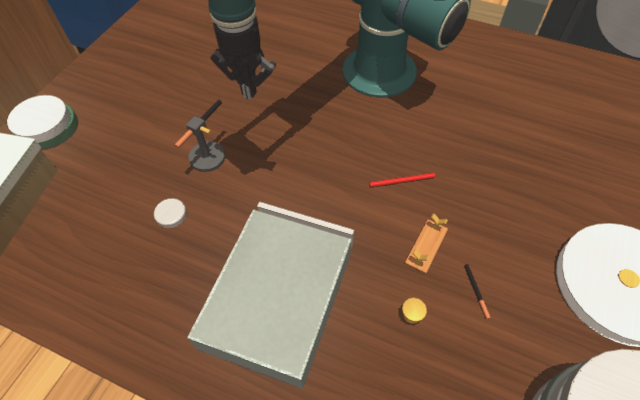

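The drawer is about 14 mm out, within the latched range, and hasn't moved. The holder (206,155), cap (170,213), knob (414,310), red rod and short rod are all where they stood.

```bash
python3 -c "
from rig import r
print(r.job_done())"
```

```text
the job is handed in; nothing more can be done
None
```

The rod is in the drawer, the drawer is latched shut, and the job was handed in at about 34 s of the 61 s allowed. No verdict was reported.

- **Rod:** I took the larger copper-tipped rod from its rest and lowered it into the two V saddles in about 1 mm steps. I released it only after a light contact of about 5 N showed it was seated. A picture then showed it lying in both saddles with even overhang.
- **Drawer:** I pushed on the middle of the front in steps of 1 mm or less towards the end. The rubber stop came very near the fully closed end of its range. The highest force I read was about 14 N, though forces were only read at the end of each move.
- **Latch:** After release the drawer came back and stayed at about 14 mm out, within the 12–38 mm latched range. Two pictures about a second apart, with the arm clear, showed no movement.
- **Other objects:** The arc holder, lens cap, brass knob and the two look-alike rods looked to be where they started, and the arm was touching nothing.

**Not confirmed:**
- **Rod after closing:** the cabinet top hides it once the drawer is in. That it still lies in its saddles rests on the picture before pushing and on the slow push.
- **Force dip:** the push force fell from about 8 N to 5–6 N shortly before the stop. A picture then showed the plate still following, so I carried on.

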